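Set the length stop on the cutting rail

ROBOT

A 6-joint arm with a two-finger parallel gripper is mounted at the origin on the work surface. World frame = base frame: x ahead of the robot, y to its left, z up, the work surface at z = 0. Lengths are in m, angles in rad, forces in N, time in s.
With the tool pointing down it reaches from about 0.275 to 0.75 m from the base axis. Payload 10.2 kg.
Tool frame: the origin (TCP) lies between the finger pads; the fingertips stand 25 mm ahead of it and the grasp point (between the pads) lies 6 mm ahead of it; z points along the fingers, y is the line along which they close (so a half turn about z gives the same grasp; the last joint's range is limited). The gripper opens to 85 mm and grips with 20 to 120 N. Pads are 22 mm wide; open, the fingers measure 114 mm over their backs; the gripper's body (76 mm by 85 mm) begins 54 mm behind the grasp point. The pads swing forward as they close: fully open they stand 13 mm farther back than shut.
Start: joints at [1.118, 0.313, 1.498, -0, 1.331, -0.223], TCP at [0.12, 0.511, 0.256] pointing down, gripper open.
Joint ranges: [-2.94, 2.94], [-0.97, 2.17], [0.19, 2.56], [-1.23, 4.37], [0.02, 3.11], [-2.88, 2.88]. Speed limits (rad/s): [2.39, 2.39, 3.01, 3.14, 3.14, 3.14].

INTERFACE

Orientations are given as a rotation vector (axis times angle).
In Python, from bench import robot, grab_frame gives the robot as it stands. The module is installed in compiled form; this text tells all that it offers.
- The arm moves only by the tool carry_out, never from a script. Its argument "increments" is a list of rows, each a list of 3 entries, a list of its own where there are three numbers: the shift along the world's x, y, z in mm, then the turn, a rotation vector about the world's x, y, z in rad, then the closure in counts, from 0 (fully open) to 255 (shut). In form: [[[dx, dy, dz], [wx, wy, wz], jaw], ...]. A call has 1 to 10 rows; each row shifts and turns the commanded pose from where the row before left it; what a row does not reach is not made up. A row lasts 1/10 s, in which the tool goes at most 50 mm and 8.59 degrees, less where a joint would pass 70% of its speed; a pose out of reach is approached as far as the arm can. A call with a gripper value outside its range is refused whole. The fingers move at their own pace and stop on an object; "grip_force" is the grip in N (left out, the last holds). Time passes only in rows, so rows that do not move let the fingers close. It gives the time, the measured TCP pose, the force, the opening and the grip force at its end, in the units of the state.
- robot.state(): the state, without advancing time (a new reading comes with each control period).
- grab_frame(name): name is "scene" or "side" or "wrist"; returns a dict with "image" (420x560x3 uint8, red, green, blue), "range_z" (420x560 float32, m along the optical axis (not along the pixel's ray), 0 where there is no reading), "camera_matrix" (3x3 intrinsics, pixels), "k1" (the pictures are not rectified: a ray, as slopes to the right and down, at radius r is drawn at 1 + k1 r^2 times it, then the intrinsics apply), "xyz" and "attitude" of the camera in the world. Camera axes: x right, y up, looking along -z (the intrinsics and any distortion apply to the point x, -y, -z); pixel columns grow to the right and rows downward; lengths in m; the calibration is good to about 2 mm. A picture is of the moment at which its call begins.
- robot.job_done(): hands the job in; it is judged then, once.
The state is a dict: "t": time; "q": joint angles; "joint_vel": joint speeds; "effort": joint torques, N m; "position": TCP position; "tool_rot": TCP orientation; "force": force on the tool from outside, world axes, zero at the start; "moment": the same for the moment, N m; "finger_gap": finger opening in m; "grasp_force": force on a finger pad.
Only numpy, scipy, OpenCV 4.12 (cv2) and the standard library are available. Lean on these libraries where they do the work, as an engineer would, in place of code of your own. Each camera call takes 0.05 s, during which the arm holds its last target. There are 200 camera calls.

TASK

On the aluminium measuring rail, press down the yellow pad in the middle of the slider so that its brake lets go, and with the pad kept down push the slider along the rail until it rests against the red stop. Then let the pad come back up, so that the brake holds the slider there. Do not drag the slider with its brake on, and leave the things lying around where they are.

Things in the scene. Friction and masses are not known exactly. Their poses are not given: they have to be found in the camera images.
- rail: Aluminium measuring rail fixed on the table, 500 mm long, 60 mm wide, top face 35 mm above the table. Origin: under its middle, at table height. Its own y axis runs along the rail, its x axis across it, z up. A yellow scale runs along its top; 100 mm wide dark feet at both ends.
- slider (a joint): Position of the slider along the rail's +y, in m; 0 when the slider's middle is at the rail's middle. With the pad pressed it slides freely (about 1 N of drag); with the pad up its brake holds it with roughly 10 N. It cannot leave the rail.
- slider_mid (a point): Middle of the slider, on the rail's centre line, 50 mm above the table. The slider is a grey and black saddle over the rail, 110 mm along the rail, 92 mm across, weighing about 0.5 kg. Its two black end blocks (each 24 mm along the rail, 92 mm across, tops 66 mm above the table) leave an open channel across its middle, 62 mm wide along the rail, in which the yellow pad lies.
- pad (a joint): How far the yellow brake-release pad is pressed, in m: 0 is up (brake on), 0.007 fully down. The brake is off beyond about 0.001. It starts to yield at about 3 N and takes about 5 N fully down; let go, it springs back up.
- pad_top (a point): Centre of the pad's top face, which moves with it: 60 mm above the table when up, 6 mm lower than the black end blocks. The pad is yellow plastic with thin dark lines, 58 mm along the rail and 80 mm across.
- red_stop_mid (a point): Middle of the red stop block, fixed on the rail near one of its ends, on the rail's centre line, 50 mm above the table. The block is 30 mm along the rail, 80 mm across, its top 66 mm above the table with a small dark clamp button to 74 mm. When the slider rests against it, slider_mid is 70 mm from this point.
- grey_stop_mid (a point): The same point of an identical but grey stop block near the other end of the rail; not the one wanted.
- offcut: Bystander, in front of the rail: steel square-tube offcut, 120 x 30 x 30 mm. Origin: centre of its underside. Leave it alone.
- wrench: Bystander, in front of the rail: steel wrench about 180 mm long, lying flat. Origin: centre of its underside. Leave it alone.
- carton: Bystander, beyond the rail: small cardboard carton 80 x 120 x 60 mm. Origin: centre of its underside. Leave it alone.
- tin: Bystander, beyond the rail: blue-banded tin, 66 mm across, 90 mm high. Origin: centre of its underside. Leave it alone.
- mug: Bystander, off the rail's left end: steel mug, 80 mm across, 90 mm high. Origin: centre of its underside. Leave it alone.
- spray: Bystander, off the rail's right end: spray can with green band, 56 mm across, 170 mm high. Origin: centre of its underside. Leave it alone.
- tape: Bystander, off the rail's left end: roll of black tape lying flat, 90 mm across, 40 mm high. Origin: centre of its underside. Leave it alone.
Things that resemble listed ones, but are neither listed nor needed, are in the scene too. Of the things that look like the part that bears red_stop_mid, the smallest one is meant.

How it is judged:
On the way, in this order (a step that is already met when the one before it is completed fails the run):
1. the pad is pressed and its brake is off (value of joint pad above 0.002 m), for 0.05 s.
2. the slider, its brake off, has come to the red stop (value of joint pad above 0.001 m and distance between slider_mid and red_stop_mid below 0.073 m), for 0.05 s.
At the end, for the whole second after the job is handed in: The slider rests against the red stop (gap under 3 mm), at rest, with the pad back up (pressed less than 0.8 mm), so the brake is on (distance between slider_mid and red_stop_mid below 0.073 m and value of joint pad below 0.0008 m and velocity of joint slider between -0.01 and 0.01 m/s); the robot touches nothing.
It fails at once if the slider is dragged with its brake on (moving faster than 15 mm/s with the pad pressed less than 0.7 mm) (value of joint pad below 0.0007 m and (velocity of joint slider above 0.015 m/s or velocity of joint slider below -0.015 m/s)).
It fails at once if a bystander is moved more than 15 mm, or picked up (distance of any of offcut, wrench, carton, tin, mug, spray, tape from where it was at the start of the episode above 0.015 m).
It also fails if it takes over 35 s, if anything falls off the work surface, if the arm or the gripper's body presses on something with over 40 N, if the wrist force passes 120 N, or if a joint passes its speed limit or range.

## Working session

There is one attempt and no reset: what is moved stays moved. The work goes in short steps, Python scripts to look and compute and a tool call to move; the robot and the scene stay as the last step left them, time stands still between calls to the robot, and variables do not carry over. Pictures are saved under pics/ and viewed, at most 10 in all, crops included, and the job is handed in when it is done.

Besides the shell and the picture viewer there is one more tool, called after "Request:" by a JSON object that holds its "api" and its "payload". carry_out: Moves the arm, as the interface text tells. Its arguments: {"type":"object","properties":{"increments":{"type":"array"},"grip_force":{"type":"number"}},"required":["increments"]}

```bash
mkdir -p pics
cat > h.py <<'E'
import numpy as np, cv2
from scipy.spatial.transform import Rotation as R
from bench import robot, grab_frame
def rot(f):
    a=np.array(f["attitude"],float)
    return a if a.shape==(3,3) else R.from_rotvec(a).as_matrix() if a.size==3 else R.from_quat(a).as_matrix()
def world(f):
    "per pixel world points from depth"
    h,w=f["range_z"].shape
    K=np.array(f["camera_matrix"]); v,u=np.mgrid[0:h,0:w].astype(np.float32)
    p=cv2.undistortPoints(np.stack([u,v],-1).reshape(-1,1,2),K,np.array([f["k1"],0,0,0,0.])).reshape(h,w,2)
    z=f["range_z"]
    c=np.stack([p[...,0]*z,-p[...,1]*z,-z],-1)
    return c@rot(f).T+np.array(f["xyz"])
def save(f,n): cv2.imwrite("pics/"+n,f["image"][...,::-1])
E
python3 - <<'E'
from h import *
for n in ["scene","side"]:
    f=grab_frame(n); save(f,n+"0.png"); np.savez(n+".npz",**f)
    print(n,f["xyz"],f["attitude"],f["k1"],np.array(f["camera_matrix"]).tolist())
print(robot.state())
E
```

```text
scene [1.63469187 0.09594596 0.91818077] [0.68425515 0.73821626 1.5548511 ] -0.08313557215772643 [[517.0481951687584, 0.0, 288.7381414426808], [0.0, 517.0481951687584, 208.03111186326757], [0.0, 0.0, 1.0]]
side [0.40082802 0.94399778 1.10600816] [ 0.0853425  -1.09004493 -2.76173345] 0.002440188653064371 [[544.8552121115157, 0.0, 285.427970034512], [0.0, 544.8552121115157, 206.534362954706], [0.0, 0.0, 1.0]]
{'t': 0.1, 'q': array([ 1.11758442e+00,  3.13418572e-01,  1.49833432e+00, -5.57656494e-06,
        1.33097159e+00, -2.23427882e-01]), 'joint_vel': array([-0.00093595, -0.00139968, -0.00201513, -0.00032938, -0.00353232,
        0.00051638]), 'effort': array([ 2.74930288e-03, -4.12898147e+01, -2.60137028e+01, -1.62774663e-04,
        2.99445805e-03,  5.19698358e-05]), 'position': array([0.11952225, 0.5110241 , 0.25578981]), 'tool_rot': array([-3.60105739e-01, -3.12051236e+00,  1.67971142e-03]), 'force': array([-0.27302169,  0.0974638 ,  0.24039905]), 'moment': array([ 0.0445198 ,  0.03358457, -0.01640378]), 'grasp_force': 0.0, 'finger_gap': 0.08509859933869884}
```

View pics/scene0.png

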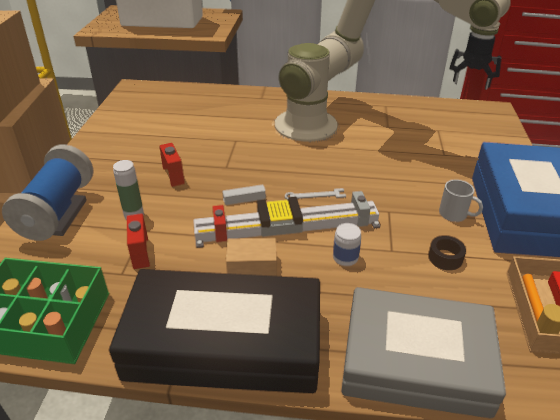

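View pics/side0.png

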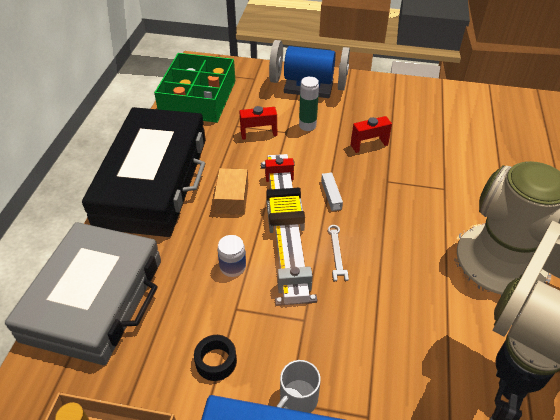

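The scene view shows the slider's yellow pad at (280,212) and the grey stop at (361,207). There are three red stop candidates: one on the rail at scene (219,222) / side (279,168), and two larger loose ones at scene (172,165) / side (372,132) and scene (138,240) / side (258,122). I choose the one on the rail because it is the smallest. Next I measure it and check it in a close crop.

Run:
```python
from h import *
for n,pad,red,grey in [("scene",(250,190,310,235),(205,200,232,245),(350,188,375,225)),("side",(262,185,310,225),(260,150,300,185),(272,258,318,295))]:
    f=dict(np.load(n+".npz")); W=world(f); hsv=cv2.cvtColor(f["image"],cv2.COLOR_RGB2HSV)
    H,S,V=[hsv[...,i].astype(int) for i in range(3)]
    ym=(H>22)&(H<35)&(S>150)&(V>120); rm=((H<6)|(H>174))&(S>150)&(V>50); gm=S<70
    for nm,m,b,zr in [("pad",ym,pad,(.045,.07)),("red",rm,red,(.06,.072)),("grey",gm,grey,(.06,.072))]:
        k=np.zeros_like(m); k[b[1]:b[3],b[0]:b[2]]=1; k&=m&(f["range_z"]>0)&(W[...,2]>zr[0])&(W[...,2]<zr[1])
        P=W[k]
        if len(P)<5: print(n,nm,len(P)); continue
        r=cv2.minAreaRect((P[:,:2]*1000).astype(np.float32))
        print(n,nm,len(P),"mean",P.mean(0).round(4),"med z",np.median(P[:,2]).round(4),"rect",np.round(r[0],1),np.round(r[1],1),round(r[2],1))
    if n=="side":
        c=f["image"][140:315,230:360,::-1]; cv2.imwrite("pics/crop.png",cv2.resize(c,None,fx=3.4,fy=3.4,interpolation=cv2.INTER_CUBIC))
```

```text
scene pad 426 mean [ 0.5728 -0.0282  0.0596] med z 0.0596 rect [571.9 -27.8] [84.3 60.2] 15.9
scene red 164 mean [ 0.6238 -0.1799  0.0652] med z 0.0653 rect [ 616.4 -181.7] [82.9 28.1] 15.4
scene grey 188 mean [0.5149 0.1865 0.065 ] med z 0.0649 rect [510.7 186.4] [82.5 31.4] 14.4
side pad 463 mean [ 0.5702 -0.0267  0.0607] med z 0.0607 rect [568.6 -27.3] [81.5 68.7] 16.1
side red 190 mean [ 0.6132 -0.1756  0.0653] med z 0.0653 rect [ 613.9 -178.3] [78.9 36.3] 15.8
side grey 341 mean [0.5067 0.1935 0.0659] med z 0.0659 rect [506.8 191. ] [79.  33.5] 17.2
```

View pics/crop.png

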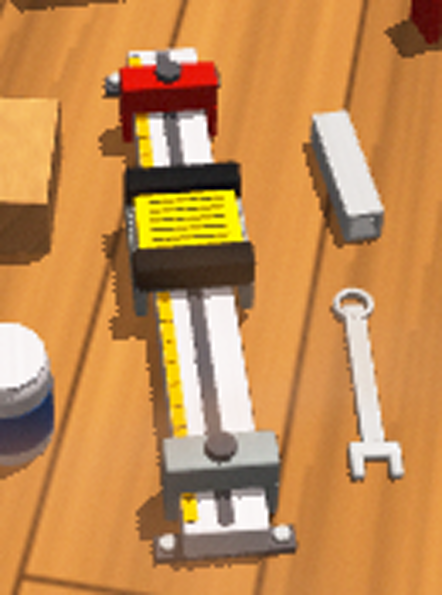

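The crop confirms the choice: the on-rail red block at crop (168,95) has its clamp button and measures about 80x30 mm with its top at 65 mm. Pad centre is about (570.3, -27.5), the red stop (615, -180) and the grey stop (508.5, 188.7). The rail direction is (0.2775, -0.961), so the travel is about 89 mm. Moving above the pad with the fingers shut.

Request:
{"api": "carry_out", "payload": {"increments": [[[22.5,-27,-3],[0,0,0.0255],255],[[22.5,-27,-3],[0,0,0.0255],255],[[22.5,-27,-3],[0,0,0.0255],255],[[22.5,-27,-3],[0,0,0.0255],255],[[22.5,-27,-3],[0,0,0.0255],255],[[22.5,-27,-3],[0,0,0.0255],255],[[22.5,-27,-3],[0,0,0.0255],255],[[22.5,-27,-3],[0,0,0.0255],255],[[22.5,-27,-3],[0,0,0.0255],255],[[22.5,-27,-3],[0,0,0.0255],255]]}}

```text
t: 1.1
position: [0.3452, 0.2399, 0.2261]
tool_rot: [0.041, -3.141, 0.0]
force: [-0.1, 0.4, 0.1]
finger_gap: -0.0001
grasp_force: 0.0
```

Request:
{"api": "carry_out", "payload": {"increments": [[[22.5,-27,-3],[0,0,0.0255],255],[[22.5,-27,-3],[0,0,0.0255],255],[[22.5,-27,-3],[0,0,0.0255],255],[[22.5,-27,-3],[0,0,0.0255],255],[[22.5,-27,-3],[0,0,0.0255],255],[[22.5,-27,-3],[0,0,0.0255],255],[[22.5,-27,-3],[0,0,0.0255],255],[[22.5,-27,-3],[0,0,0.0255],255],[[22.5,-27,-3],[0,0,0.0255],255],[[22.5,-27,-3],[0,0,0.0255],255]]}}

```text
t: 2.1
position: [0.5702, -0.03, 0.1958]
tool_rot: [0.44, -3.11, -0.001]
force: [0.0, 0.0, -0.4]
finger_gap: -0.0002
grasp_force: 0.0
```

Request:
{"api": "carry_out", "payload": {"increments": [[[0,0,0],[0,0,0],255],[[0,0,0],[0,0,0],255]]}}

```text
t: 2.3
position: [0.5694, -0.029, 0.1956]
tool_rot: [0.437, -3.11, -0.001]
force: [-1.0, 0.4, -0.4]
finger_gap: 0.0001
grasp_force: 0.0
```

Run:
```python
from h import *
s=robot.state(); M=R.from_rotvec(s["tool_rot"]).as_matrix()
print(s["t"],s["position"],M[:,1],M[:,2],s["finger_gap"],s["q"],s["force"])
f=grab_frame("wrist"); save(f,"wrist1.png"); W=world(f); hsv=cv2.cvtColor(f["image"],cv2.COLOR_RGB2HSV)
H,S,V=[hsv[...,i].astype(int) for i in range(3)]
for nm,m,zr in [("pad",(H>22)&(H<35)&(S>150)&(V>120),(.052,.066)),("red",((H<6)|(H>174))&(S>150)&(V>50),(.06,.072))]:
    k=(m&(f["range_z"]>0)&(W[...,2]>zr[0])&(W[...,2]<zr[1])).astype(np.uint8)
    n,l,st,_=cv2.connectedComponentsWithStats(cv2.morphologyEx(k,cv2.MORPH_CLOSE,np.ones((5,5))))
    if n<2: print(nm,"none"); continue
    i=1+st[1:,4].argmax(); P=W[(l==i)&(k>0)]
    print(nm,st[i],np.median(P[:,2]),cv2.minAreaRect((P[:,:2]*1000).astype(np.float32)))
```

```text
2.3 [ 0.56936308 -0.02900257  0.19558774] [-2.75483544e-01  9.61305338e-01  9.29083848e-04] [-1.46249672e-03  5.47369202e-04 -9.99998781e-01] 0.0001065084176975064 [-2.56401008e-01  4.63258974e-01  1.44401378e+00  1.67914772e-04
  1.23587340e+00 -2.10634603e+00] [-0.96709166  0.40752653 -0.37484613]
pad [ 233  143   82  103 8008] 0.06141213300435486 ((567.8985595703125, -28.88660430908203), (79.25086212158203, 58.076908111572266), 16.197071075439453)
red [  24  144   63  105 3813] 0.06685252563290578 ((611.5330200195312, -181.97503662109375), (79.24517059326172, 30.2502384185791), 15.573995590209961)
```

View pics/wrist1.png

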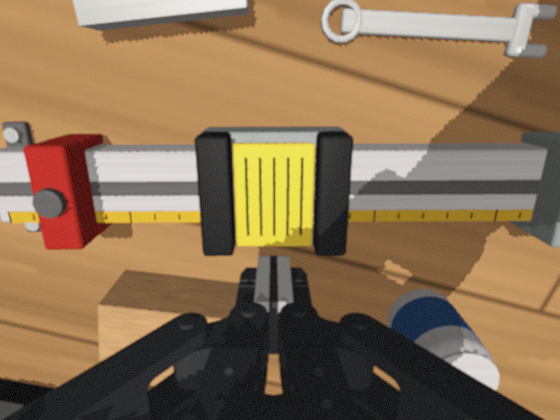

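The wrist view shows the pad centred at (274,195), with the shut fingers over it and clear of both end blocks, and the red stop at (60,190). Pad and stop agree with the first measurement, and the remaining distance is 159 mm. Descending to the pad, slowly at the end.

Request:
{"api": "carry_out", "payload": {"increments": [[[0,0,-25],[0,0,0],255],[[0,0,-25],[0,0,0],255],[[0,0,-25],[0,0,0],255],[[0,0,-20],[0,0,0],255],[[0,0,-8],[0,0,0],255],[[0,0,0],[0,0,0],255]]}}

```text
t: 2.95
position: [0.569, -0.0281, 0.0929]
tool_rot: [0.44, -3.109, -0.001]
force: [0.3, -0.9, 0.8]
finger_gap: 0.0002
grasp_force: 0.0
```

Request:
{"api": "carry_out", "payload": {"increments": [[[0,0,-2],[0,0,0],255],[[0,0,-2],[0,0,0],255],[[0,0,-2],[0,0,0],255],[[0,0,-1],[0,0,0],255],[[0,0,0],[0,0,0],255],[[0,0,0],[0,0,0],255]]}}

```text
t: 3.55
position: [0.5696, -0.0288, 0.0864]
tool_rot: [-0.439, 3.111, -0.0]
force: [0.6, -0.1, -0.0]
finger_gap: -0.0
grasp_force: 0.0
```

Request:
{"api": "carry_out", "payload": {"increments": [[[0,0,-2],[0,0,0],255],[[0,0,-1],[0,0,0],255],[[0,0,-1],[0,0,0],255],[[0,0,0],[0,0,0],255],[[0,0,0],[0,0,0],255]]}}

```text
t: 4.05
position: [0.5698, -0.0289, 0.0825]
tool_rot: [-0.439, 3.11, -0.0]
force: [0.4, -0.3, 3.0]
finger_gap: 0.0002
grasp_force: 1.6
```

Request:
{"api": "carry_out", "payload": {"increments": [[[0,0,-1],[0,0,0],255],[[0,0,-0.5],[0,0,0],255],[[0,0,0],[0,0,0],255],[[0,0,0],[0,0,0],255]]}}

```text
t: 4.45
position: [0.5698, -0.0289, 0.0809]
tool_rot: [-0.439, 3.11, -0.0]
force: [2.3, -0.4, 3.8]
finger_gap: -0.0003
grasp_force: 1.8
```

Request:
{"api": "carry_out", "payload": {"increments": [[[0,0,-1],[0,0,0],255],[[0,0,-0.5],[0,0,0],255],[[0,0,0],[0,0,0],255],[[0,0,0],[0,0,0],255]]}}

```text
t: 4.85
position: [0.5698, -0.0288, 0.0794]
tool_rot: [-0.439, 3.11, -0.0]
force: [1.9, -1.2, 4.2]
finger_gap: 0.0001
grasp_force: 2.0
```

Request:
{"api": "carry_out", "payload": {"increments": [[[0.3,-1,0],[0,0,0],255],[[0.5,-1.9,0],[0,0,0],255],[[0.8,-2.9,0],[0,0,0],255],[[1.1,-3.8,0],[0,0,0],255],[[1.1,-3.8,0],[0,0,0],255],[[1.1,-3.9,0],[0,0,0],255],[[1.1,-3.8,0],[0,0,0],255],[[1.1,-3.8,0],[0,0,0],255],[[0.5,-1.9,0],[0,0,0],255],[[0,0,0],[0,0,0],255]]}}

```text
t: 5.85
position: [0.5773, -0.0561, 0.0793]
tool_rot: [-0.438, 3.111, -0.001]
force: [2.3, 0.1, 4.4]
finger_gap: -0.0003
grasp_force: 2.0
```

```bash
cat > look.py <<'E'
from h import *
print(robot.state()["position"])
f=grab_frame("side"); save(f,"side_now.png"); W=world(f); hsv=cv2.cvtColor(f["image"],cv2.COLOR_RGB2HSV)
np.savez("now.npz",**f)
V=hsv[...,2]
# dark end-block tops and red top near rail, in rail coords (s from red measured earlier)
d=np.array([.276,-.961]); n=np.array([.961,.276]); o=np.array([.6125,-.1815])
s=(W[...,:2]-o)@d; c=(W[...,:2]-o)@n
H,S=hsv[...,0],hsv[...,1]
band=(np.abs(c)<.05)&(W[...,2]>.055)&(W[...,2]<.071)&(f["range_z"]>0)&(s>-.3)&(s<.03)
for nm,m in [("yellow",(H>22)&(H<35)&(S>150)&(V>100)),("black",(V<60)&(W[...,2]>.061)),("red",((H<6)|(H>174))&(S>150)&(W[...,2]>.062))]:
    k=band&m
    for lab,q in (("far",(c>-0.05)),): print(nm,k.sum(),np.percentile(s[k],[1,10,50,90,99]).round(4) if k.any() else "")
E
python3 look.py
```

```text
[ 0.57733462 -0.05609225  0.07932133]
yellow 129 [-0.1657 -0.1522 -0.1375 -0.1146 -0.1083]
black 370 [-0.1903 -0.1866 -0.1715 -0.0891 -0.0806]
red 33 [-0.0199 -0.0153 -0.0025  0.0083  0.0118]
```

The slider follows with the pad down (s from -0.159 to about -0.135). Continuing.

Request:
{"api": "carry_out", "payload": {"increments": [[[0.5,-1.9,0],[0,0,0],255],[[1.1,-3.8,0],[0,0,0],255],[[1.1,-3.8,0],[0,0,0],255],[[1.1,-3.9,0],[0,0,0],255],[[1.1,-3.8,0],[0,0,0],255],[[1.1,-3.8,0],[0,0,0],255],[[1.1,-3.9,0],[0,0,0],255],[[1.1,-3.8,0],[0,0,0],255],[[1.1,-3.8,0],[0,0,0],255],[[1.1,-3.9,0],[0,0,0],255]]}}

```text
t: 6.9
position: [0.5877, -0.0923, 0.0793]
tool_rot: [-0.439, 3.111, 0.0]
force: [1.8, 2.1, 4.2]
finger_gap: -0.0003
grasp_force: 2.0
```

Request:
{"api": "carry_out", "payload": {"increments": [[[1.1,-3.8,0],[0,0,0],255],[[1.1,-3.8,0],[0,0,0],255],[[0.8,-2.9,0],[0,0,0],255],[[0.5,-1.9,0],[0,0,0],255],[[0,0,0],[0,0,0],255]]}}

```text
t: 7.4
position: [0.5912, -0.1048, 0.0794]
tool_rot: [-0.438, 3.111, -0.001]
force: [3.2, 0.1, 3.9]
finger_gap: 0.0003
grasp_force: 2.0
```

```bash
python3 look.py; python3 -c "
from h import *; print(robot.state()['force'])"
```

```text
[ 0.59121588 -0.10482283  0.07935033]
yellow 113 [-0.1127 -0.1007 -0.0875 -0.0613 -0.0551]
black 371 [-0.1398 -0.1358 -0.12   -0.0379 -0.0298]
red 101 [-0.0264 -0.0162 -0.0038  0.0084  0.0128]
[ 2.60066608 -0.6671594   3.79957346]
```

Request:
{"api": "carry_out", "payload": {"increments": [[[0.3,-1,0],[0,0,0],255],[[0.5,-1.9,0],[0,0,0],255],[[0.5,-1.9,0],[0,0,0],255],[[0.5,-1.9,0],[0,0,0],255],[[0.3,-1,0],[0,0,0],255],[[0,0,0],[0,0,0],255]]}}

```text
t: 8.05
position: [0.5933, -0.1124, 0.0793]
tool_rot: [-0.438, 3.111, -0.0]
force: [2.4, -0.2, 5.0]
finger_gap: 0.0002
grasp_force: 2.0
```

Request:
{"api": "carry_out", "payload": {"increments": [[[0.3,-1,0],[0,0,0],255],[[0.3,-1,0],[0,0,0],255],[[0.3,-1,0],[0,0,0],255],[[0,0,0],[0,0,0],255]]}}

```text
t: 8.45
position: [0.5941, -0.1153, 0.0793]
tool_rot: [-0.439, 3.111, -0.0]
force: [3.0, 1.0, 4.2]
finger_gap: 0.0
grasp_force: 2.0
```

Request:
{"api": "carry_out", "payload": {"increments": [[[0.3,-1,0],[0,0,0],255],[[0.3,-1,0],[0,0,0],255],[[0.3,-1,0],[0,0,0],255],[[0,0,0],[0,0,0],255]]}}

```text
t: 8.85
position: [0.5946, -0.1181, 0.079]
tool_rot: [0.438, -3.109, -0.001]
force: [-1.8, 2.6, 3.8]
finger_gap: 0.0001
grasp_force: 2.0
```

```bash
python3 look.py; python3 -c "
from h import *; print(robot.state()['force']); f=grab_frame('side');c=f['image'][140:240,240:340,::-1]; cv2.imwrite('pics/c2.png',cv2.resize(c,None,fx=5,fy=5,interpolation=cv2.INTER_CUBIC))"
```

```text
[ 0.5945741  -0.11813116  0.07902762]
yellow 98 [-0.101  -0.0891 -0.0741 -0.0527 -0.0478]
black 364 [-0.1285 -0.125  -0.1089 -0.0272 -0.0193]
red 94 [-0.0194 -0.0148 -0.0028  0.008   0.0127]
[-3.22719629  1.70857073  4.44578013]
```

View pics/c2.png

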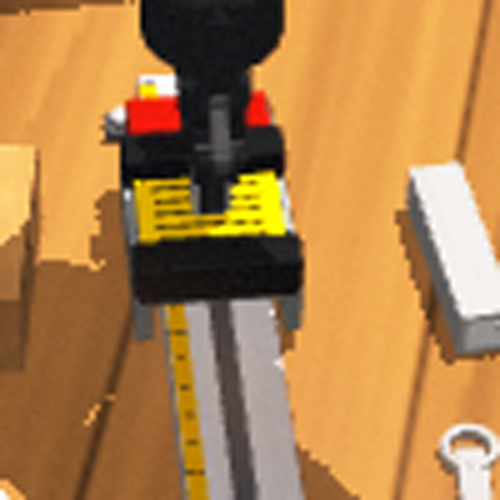

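The crop shows the slider's leading black block (205,150) right up against the red stop (200,110). The force along the rail has also changed sign. Adding a few mm more as a firm check.

Request:
{"api": "carry_out", "payload": {"increments": [[[0.3,-1,0],[0,0,0],255],[[0.3,-1,0],[0,0,0],255],[[0.3,-1,0],[0,0,0],255],[[0.3,-1,0],[0,0,0],255],[[0,0,0],[0,0,0],255],[[0,0,0],[0,0,0],255]]}}

```text
t: 9.55
position: [0.5963, -0.1222, 0.0794]
tool_rot: [-0.439, 3.111, -0.001]
force: [-0.7, 1.3, 3.9]
finger_gap: 0.0
grasp_force: 2.0
```

```bash
python3 look.py; python3 -c "
from h import *; print(robot.state()['force'])"
```

```text
[ 0.59630489 -0.12224962  0.07936055]
yellow 114 [-0.104  -0.0884 -0.0734 -0.0525 -0.0473]
black 368 [-0.1284 -0.1253 -0.1083 -0.0256 -0.0174]
red 103 [-0.0168 -0.0141 -0.0033  0.0092  0.0152]
[-0.62417535  3.35940339  3.63354863]
```

The slider stayed put while the finger slid 4 mm over the pad, and the gap between black block and red stop measures about 0, so it is against the stop. Lifting straight up.

Request:
{"api": "carry_out", "payload": {"increments": [[[0,0,-0.5],[0,0,0],255],[[0,0,1],[0,0,0],255],[[0,0,2],[0,0,0],255],[[0,0,2],[0,0,0],255],[[0,0,2],[0,0,0],255],[[0,0,3],[0,0,0],255],[[0,0,10],[0,0,0],255],[[0,0,25],[0,0,0],255],[[0,0,40],[0,0,0],255],[[0,0,25],[0,0,0],255]]}}

```text
t: 10.6
position: [0.5966, -0.1223, 0.192]
tool_rot: [-0.438, 3.108, -0.003]
force: [-0.1, -0.3, 0.8]
finger_gap: 0.0003
grasp_force: 0.0
```

Request:
{"api": "carry_out", "payload": {"increments": [[[0,0,20],[0,0,0],255],[[0,0,0],[0,0,0],255],[[0,0,0],[0,0,0],255]]}}

```text
t: 10.9
position: [0.596, -0.1221, 0.2085]
tool_rot: [0.439, -3.11, -0.0]
force: [0.2, -0.3, -0.7]
finger_gap: -0.0003
grasp_force: 0.0
```

```bash
python3 look.py
python3 - <<'E'
from h import *
f=grab_frame("wrist"); save(f,"wrist2.png"); W=world(f); hsv=cv2.cvtColor(f["image"],cv2.COLOR_RGB2HSV)
H,S,V=[hsv[...,i].astype(int) for i in range(3)]
for nm,m,zr in [("pad",(H>22)&(H<35)&(S>150)&(V>120),(.050,.066)),("red",((H<6)|(H>174))&(S>150)&(V>50),(.06,.072))]:
    k=(m&(f["range_z"]>0)&(W[...,2]>zr[0])&(W[...,2]<zr[1])).astype(np.uint8)
    n,l,st,_=cv2.connectedComponentsWithStats(cv2.morphologyEx(k,cv2.MORPH_CLOSE,np.ones((5,5))))
    i=1+st[1:,4].argmax(); P=W[(l==i)&(k>0)]
    print(nm,st[i],np.median(P[:,2]),cv2.minAreaRect((P[:,:2]*1000).astype(np.float32)))
E
```

```text
[ 0.59597692 -0.12206302  0.20845689]
yellow 412 [-0.1037 -0.0939 -0.0704 -0.0477 -0.0414]
black 409 [-0.1287 -0.1249 -0.1066 -0.0236 -0.0173]
red 156 [-0.0213 -0.0151 -0.0052  0.0085  0.0135]
pad [ 244  142   79   98 7364] 0.06142858283005384 ((593.1596069335938, -114.97856140136719), (78.91079711914062, 58.19883728027344), 16.012678146362305)
red [ 167  141   47  101 3209] 0.06698590333651272 ((611.338134765625, -181.8619842529297), (78.46766662597656, 30.10122299194336), 16.409841537475586)
```

View pics/wrist2.png

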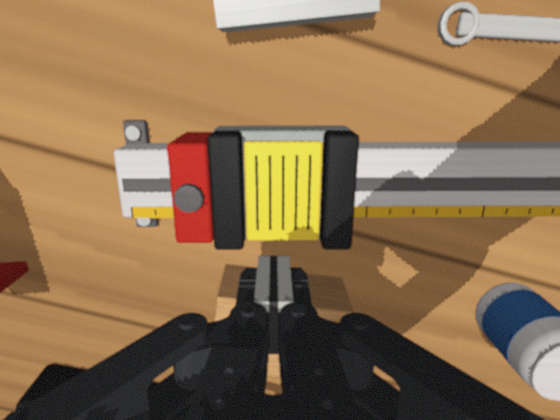

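The wrist view shows the slider's black block (228,190) flush against the red stop (192,190). The pad-to-stop distance is 69.3 mm, where 70 mm means contact. The pad is back up at the same height as before, and the fingers are clear. Handing in.

```bash
python3 -c "
from bench import robot; print(robot.job_done())"
```

```text
the job is handed in; nothing more can be done
None
```

The slider now rests against the red stop with its pad back up and the brake on, none of the things lying around were touched, and the job is handed in; it gave no verdict.

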